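# Unclip the cover of a returned filter housing

## Robot

A 6-joint arm with a two-finger parallel gripper is mounted at the origin on the work surface. World frame = base frame: x ahead of the robot, y to its left, z up, the work surface at z = 0. Lengths are in m, angles in rad, forces in N, time in s.
With the tool pointing down it reaches from about 0.225 to 0.875 m from the base axis. Payload 3.4 kg.
Tool frame: the origin (TCP) lies at the very end of the fingers, on their centre line; the grasp point (between the pads) lies 19 mm behind it (manip.hold_point_z is the distance from the TCP to the grasp point, in m); z points along the fingers, x is the direction in which the jaws open and shut, and the axes are right-handed (so a half turn about z gives the same grasp; the last joint's range is limited). The gripper opens to 85 mm and grips with 20 to 120 N. Pads are 22 mm wide; open, the fingers measure 114 mm over their backs; the gripper's body (76 mm by 85 mm) begins 54 mm behind the grasp point. The pads swing forward as they close: fully open they stand 13 mm farther back than shut.
Start: joints at [-0.121, 0.276, 1.505, -0, 1.361, -0.121], TCP at [0.575, -0, 0.231] pointing down, gripper open.
Joint ranges: [-2.89, 2.89], [-0.75, 2.08], [0.22, 2.7], [-1.18, 4.32], [0.11, 2.71], [-2.7, 2.7]. Speed limits (rad/s): [2.57, 2.57, 3.14, 3.14, 3.14, 3.14].

## Interface

Orientations are given as a unit quaternion [w, x, y, z].
In Python, from rig import telemetry, cams, manip, finder gives the robot as it stands. The module is installed in compiled form; this text tells all that it offers.
- The arm moves only by the tool carry_out, never from a script. Its argument "rows" is a list that holds one entry, the list of rows, each a list of 5 numbers: the gripper's target within -1 to 1 (fully open at 1, half-way at 0, shut at -1), then the shift along the world's x, y, z in cm, then the turn about the world's z in rad. A call has 1 to 12 rows; each row shifts and turns the commanded pose from where the row before left it; what a row does not reach is not made up. A row lasts 1/10 s, in which the tool goes at most 50 mm and 8.59 degrees, less where a joint would pass 70% of its speed; a pose out of reach is approached as far as the arm can. A call with a gripper value outside its range is refused whole. The fingers move at their own pace and stop on an object; "force" is the grip in N (left out, the last holds). Time passes only in rows, so rows that do not move let the fingers close. It gives the time, the measured TCP pose, the force and the opening at its end, in the units of the state.
- telemetry.get_state(): the state, without advancing time (a new reading comes with each control period).
- cams.get_image(name): name is "scene" or "side" or "wrist"; returns a dict with "image" (480x640x3 uint8, red, green, blue), "camera_matrix" (3x3 intrinsics, pixels), "k1" (the pictures are not rectified: a ray, as slopes to the right and down, at radius r is drawn at 1 + k1 r^2 times it, then the intrinsics apply), "eye" and "attitude" of the camera in the world. Camera axes: x right, y down, z forward; pixel columns grow to the right and rows downward; lengths in m; the calibration is good to about 2 mm. A picture is of the moment at which its call begins. There is no depth.
- manip.sign_off(): hands the job in, once; it reports no verdict.
Trained networks look in a picture, given as the dict that the camera call returned (one of the last four; its "shot" number tells which), for a name from the list of things; names that differ only in an ending like _2 or _b are one class to them, and where a whole thing is asked for, a point or a joint stands for the part that bears it (a point fixed in the world has none). Each returns a list of dicts, best first, with "confidence" (0 to 1); they miss things now and then, are a little off and sometimes report something else, mostly with a low value. They report only what shows in the picture. A call takes as long as a camera call. They do not tell look-alikes from the thing itself.
- finder.boxes_of(picture, thing): "xy" ([column, row] in pixels, amid what is visible of it).
The state is a dict: "clock": time; "qpos": joint angles; "qd": joint speeds; "effort": joint torques, N m; "position": TCP position; "ee_rot": TCP orientation; "contact_force": force on the tool from outside, world axes, zero at the start; "moment": the same for the moment, N m; "width": finger opening in m.
Only numpy, scipy, OpenCV 4.12 (cv2) and the standard library are available. Lean on these libraries where they do the work, as an engineer would, in place of code of your own. Each camera call takes 0.05 s, during which the arm holds its last target.

## Task

Two filter housings with clip-on covers have come back to the parts store. Take the cover off the longer housing by squeezing its two upright snap tabs together between the fingers, lift it off, lower it right way up into the empty cardboard tray, let go only when it is down on the tray's floor, and leave the shorter housing's cover on.

Things in the scene. Friction and masses are not known exactly. Their poses are not given: they have to be found in the camera images.
- long_cover: black cover clipped on the longer aluminium housing (170 x 80 x 55 mm, fixed, two pipe stubs on one end). Plate 170 mm (its x) x 80 (its y) x 5 mm, 0.09 to 0.16 kg. Origin: centre of the plate's underside, at first 55 mm above the table; z up. Two legs reach 20 mm below the plate; set down, it stands on them, origin 20 mm above the floor there. Two grey snap tabs stand on it, see long_tabs.
- long_tabs (a point): point midway between this cover's tabs, 28 mm above its origin; axes as the cover's. Tabs: 24 mm wide (x), 6 mm thick (y), tops 36 mm above the plate's upper face, outer faces 51 mm apart across y. Each slides inwards on a spring (2 N, 6 N at its stop, 10 mm in). Hooks free the cover when both are 5 mm in or more; it then lifts straight up, carried by the tabs (grip about 25 N).
- short_cover: the cover of the shorter housing (one pipe stub), of the same make and with the same tabs but only 110 mm long (x) by 80 mm (y). Origin: centre of the plate's underside. It stays on.
- tray: open empty cardboard tray, fixed: 240 mm (its x) by 150 mm (its y) outside, walls 5 mm thick, rim 35 mm above the table, floor 5 mm thick. Origin: centre of its underside, on the table; z up. The cover fits in lengthwise with 30 mm to spare on every side.
Not all that is in view belongs to the job. What is shaped like the long_cover but blue or green is not meant.

How it is judged:
By the outcome, as a careful person would: the job done as asked, in the order asked, and still so for the second after the job is handed in, with the robot touching nothing.
It also fails if it takes over 40 s, if anything falls off the work surface, if the arm or the gripper's body presses on something with over 40 N, if the wrist force passes 120 N, or if a joint passes its speed limit or range.

## Working session

There is one attempt and no reset: what is moved stays moved. The work goes in short steps, Python scripts to look and compute and a tool call to move; the robot and the scene stay as the last step left them, time stands still between calls to the robot, and variables do not carry over. Pictures are saved under pics/ and viewed, and the job is handed in when it is done.

Besides the shell and the picture viewer there is one more tool, called after "Request:" in YAML: its name, and indented under it one key for each argument. carry_out: Moves the arm, as the interface text tells. Its arguments: {"type":"object","properties":{"rows":{"type":"array","items":{"type":"array","items":{"type":"array","items":{"type":"number"}}}},"force":{"type":"number"}},"required":["rows"]}

```bash
mkdir -p pics
cat > h.py <<'E'
import numpy as np,cv2
from rig import telemetry,cams,manip,finder
from scipy.spatial.transform import Rotation as R
def rot(a):
    a=np.array(a,float)
    return a if a.shape==(3,3) else R.from_quat(a[[1,2,3,0]]).as_matrix()
def ray(p,uv):
    K=np.array(p["camera_matrix"]);k=p["k1"]
    d=np.array([(uv[0]-K[0,2])/K[0,0],(uv[1]-K[1,2])/K[1,1]]);u=d.copy()
    for _ in range(30):u=d/(1+k*(u@u))
    v=rot(p["attitude"])@np.array([u[0],u[1],1]);return np.array(p["eye"]),v
def onz(p,uv,z):
    e,v=ray(p,uv);return e+v*(z-e[2])/v[2]
def proj(p,X):
    K=np.array(p["camera_matrix"]);c=rot(p["attitude"]).T@(np.array(X)-np.array(p["eye"]))
    s=c[:2]/c[2];s=s*(1+p["k1"]*(s@s));return np.array([K[0,0]*s[0]+K[0,2],K[1,1]*s[1]+K[1,2]])
def save(p,n):cv2.imwrite("pics/"+n+".png",cv2.cvtColor(p["image"],cv2.COLOR_RGB2BGR))
E
python3 - <<'E'
from h import *
for n in["scene","side","wrist"]:
    p=cams.get_image(n);save(p,n+"0")
    print(n,p["eye"],p["attitude"],p["k1"],p["shot"])
    for t in["long_cover","long_tabs","short_cover","tray"]:
        for r in finder.boxes_of(p,t):print(t,np.round(r["xy"],1),round(r["confidence"],2))
E
```

```text
scene [1.25885652 0.44393183 0.70868361] [-0.18363238  0.35322669  0.81322552 -0.42446945] -0.016750048886821158 1
long_cover [232.7 185.4] 0.94
long_cover [290.2 211.2] 0.9
long_cover [252.3 284.9] 0.68
long_tabs [283.8 212.1] 0.94
long_tabs [231.7 181.1] 0.92
long_tabs [255.7 285.3] 0.75
short_cover [523.9 303.9] 0.62
side [-0.06436122 -0.83743734  1.24347239] [-0.31861651  0.86939485 -0.35734932  0.12221935] -0.06595879433436119 2
long_cover [438.2 409.2] 0.88
long_cover [351.2 312.4] 0.8
long_cover [377.6 242.4] 0.8
long_tabs [437.7 407.3] 0.91
long_tabs [349.8 307. ] 0.86
long_tabs [378.6 244.7] 0.56
short_cover [176. 192.] 0.78
tray [253.5 250.6] 0.85
wrist [0.57411913 0.06918428 0.37538484] [1.38473161e-01 9.90366154e-01 5.90648352e-05 2.47793937e-04] -0.010067027288667148 3
long_cover [514.  349.5] 0.65
long_tabs [521.  346.4] 0.58
tray [259.2 195.8] 0.57
```

View pics/scene0.png

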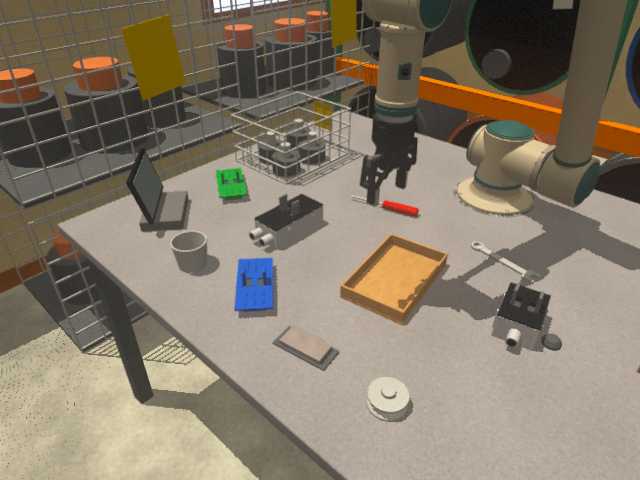

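View pics/side0.png

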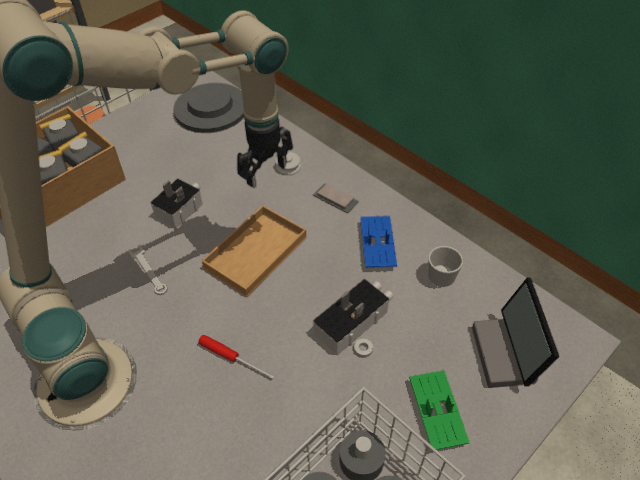

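View pics/wrist0.png

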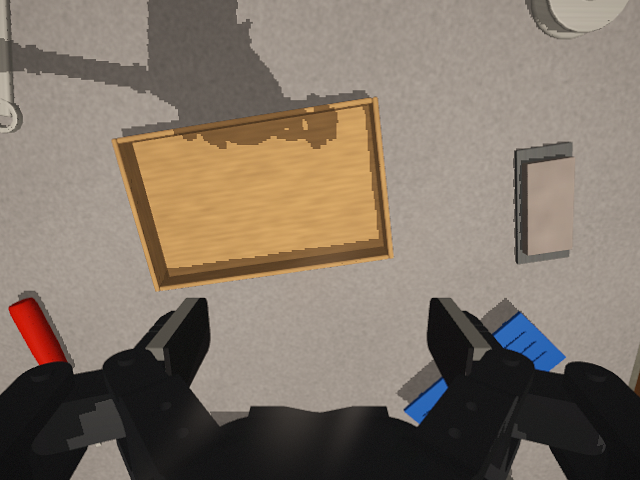

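The pictures show these candidates:
- **Black cover:** scene (290,211), side (351,312), on the longer housing with two pipe stubs. This one fits the description.
- **Blue cover:** scene (252,285). It is a decoy.
- **Green cover:** scene (232,185). It is a decoy.
- **Short housing:** scene (524,304), one stub. Its cover stays on.

The empty tray is at side (253,250) and wrist (259,196). I'll confirm the black cover in an enlarged crop.

Run:
```python
import cv2,numpy as np
a=cv2.imread("pics/side0.png")[265:365,300:410];b=cv2.imread("pics/scene0.png")[180:255,240:340]
a=cv2.resize(a,(440,400),interpolation=cv2.INTER_CUBIC);b=cv2.resize(b,(360,270),interpolation=cv2.INTER_CUBIC)
o=np.zeros((400,800,3),np.uint8);o[:,:440]=a;o[:270,440:]=b
cv2.imwrite("pics/crop1.png",o)
```

```text
(no output)
```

View pics/crop1.png

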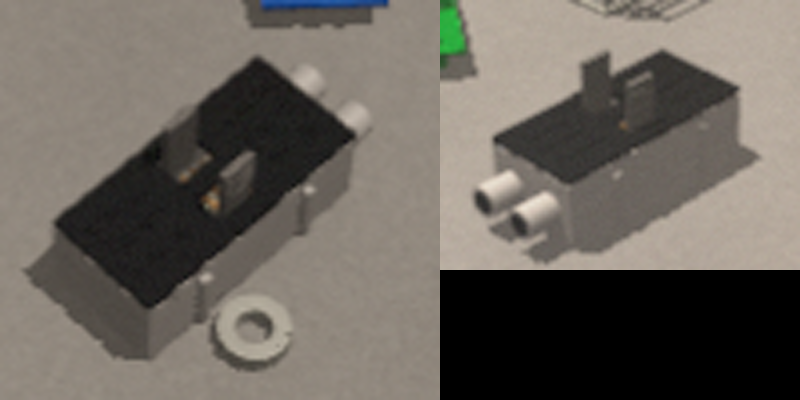

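The crop confirms a black cover with two grey tabs on the housing with two stubs. Next I'll work out its pose and the tray's.

Run:
```python
from h import *
def rect(P,L,Wd):
    P=np.array(P)[:,:2];c=P.mean(0);print(np.round(P,4).tolist(),"c",np.round(c,4))
    for i in range(4):
        d=P[(i+1)%4]-P[i];print(round(np.linalg.norm(d),4),round(np.degrees(np.arctan2(d[1],d[0])),1))
p=cams.get_image("side")
rect([onz(p,u,.06) for u in[(364.2,279.2),(388.8,298.8),(338,341.2),(314.2,320.5)]],0,0)
p=cams.get_image("scene")
rect([onz(p,u,.06) for u in[(301.7,193.9),(322.8,204.4),(276.1,230.8),(255.3,218)]],0,0)
p=cams.get_image("wrist")
rect([onz(p,u,.035) for u in[(115,140),(377,98),(392,257),(158,290)]],0,0)
s=telemetry.get_state();print(s)
print(manip.hold_point_z)
```

```text
[[0.6209, -0.2796], [0.6196, -0.3587], [0.4543, -0.3546], [0.4549, -0.2786]] c [ 0.5374 -0.3179]
0.0791 -90.9
0.1653 178.6
0.076 89.5
0.1659 -0.3
[[0.4569, -0.3454], [0.4587, -0.2667], [0.6264, -0.2671], [0.6228, -0.3467]] c [ 0.5412 -0.3065]
0.0787 88.7
0.1677 -0.1
0.0797 -92.5
0.1659 179.6
[[0.3923, 0.0638], [0.6255, 0.0989], [0.6465, -0.0468], [0.4137, -0.0817]] c [0.5195 0.0086]
0.2358 8.6
0.1472 -81.8
0.2354 -171.5
0.1471 98.4
{'clock': 0.9, 'qpos': array([-1.20985426e-01,  2.75904263e-01,  1.50490798e+00,  1.90956423e-05,
        1.36068684e+00, -1.21011812e-01]), 'qd': array([-0.00010014, -0.00040258, -0.00127007, -0.00204451, -0.00122357,
       -0.00126423]), 'effort': array([-1.97197928e-04, -4.16646910e+01, -2.46103442e+01,  1.19215673e-05,
        2.18059290e-04,  2.38229596e-06]), 'position': array([5.75034738e-01, 5.62499016e-06, 2.31322391e-01]), 'ee_rot': array([-3.62269871e-06,  9.99999999e-01,  1.12019322e-05,  4.75688255e-05]), 'contact_force': array([-0.19756456, -0.45063412, -0.3048448 ]), 'moment': array([-0.0403104 ,  0.02410935, -0.00888246]), 'width': 0.08555143580460724}
0.0187
```

Request:
carry_out:
  rows:
    - [[1,-0.3,-2.5,0,-0.1309],[1,-0.3,-2.5,0,-0.1309],[1,-0.3,-2.5,0,-0.1309],[1,-0.3,-2.5,0,-0.1309],[1,-0.3,-2.5,0,-0.1309],[1,-0.3,-2.5,0,-0.1309],[1,-0.3,-2.5,0,-0.1309],[1,-0.3,-2.5,0,-0.1309],[1,-0.3,-2.5,0,-0.1309],[1,-0.3,-2.5,0,-0.1309],[1,-0.3,-2.5,0,-0.1309],[1,-0.2,-3.5,0,-0.1309]]

```text
clock: 2.1
position: [0.5398, -0.31, 0.2315]
ee_rot: [0.0, -0.706, 0.709, 0.0]
contact_force: [0.8, -0.8, -0.6]
width: 0.0856
```

Run:
```python
from h import *
p=cams.get_image("wrist");save(p,"wrist1");p2=cams.get_image("scene");save(p2,"scene1")
print(p["eye"],p["attitude"])
s=telemetry.get_state();print(s["position"],s["ee_rot"],s["contact_force"],s["qpos"])
```

```text
[ 0.60839654 -0.31075219  0.37560602] [-0.09724486 -0.69888275  0.7017883   0.09797712]
[ 0.53974906 -0.31437927  0.23095935] [-0.00104928 -0.70530542  0.70890199 -0.00106485] [0.54534627 0.65925833 0.14576301] [-0.63734823  0.35023516  1.3956108  -0.00243226  1.39395645  0.93896016]
```

View pics/wrist1.png

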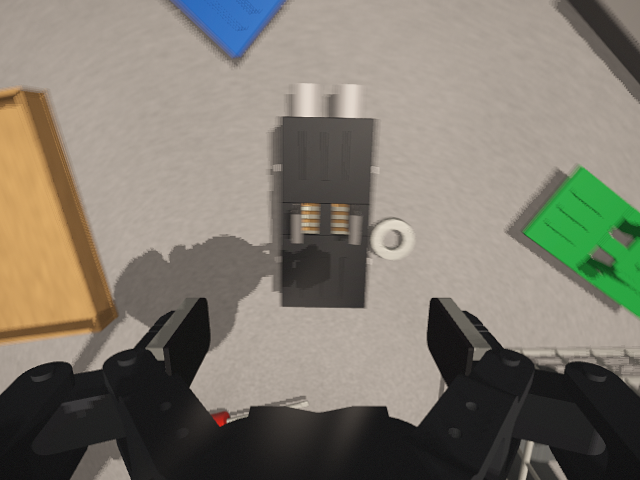

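The wrist view shows the two-stub black cover with its plate from (281,118) to (366,306) and its tabs at (296,229) and (355,229). The arm was still settling when it was taken, so I'll retake it.

Run:
```python
from h import *
p=cams.get_image("wrist");save(p,"wrist2")
print(p["eye"])
s=telemetry.get_state();print(s["position"],s["ee_rot"],s["qd"])
cv2.imwrite("pics/crop2.png",cv2.resize(cv2.cvtColor(p["image"],cv2.COLOR_RGB2BGR)[90:320,240:420],None,fx=2.6,fy=2.6,interpolation=cv2.INTER_CUBIC))
for r in finder.boxes_of(p,"long_tabs"):print(r)
```

```text
[ 0.60834624 -0.31459506  0.37502601]
[ 0.53973596 -0.31186819  0.23090084] [-1.46456798e-04 -7.06350061e-01  7.07862673e-01  7.57087015e-05] [ 0.03469939 -0.01581658  0.0268643   0.02838268  0.0154037  -0.01186527]
{'xy': [318.6, 205.0], 'confidence': 0.87}
{'xy': [588.1, 229.4], 'confidence': 0.81}
{'xy': [224.8, 13.4], 'confidence': 0.73}
```

View pics/crop2.png

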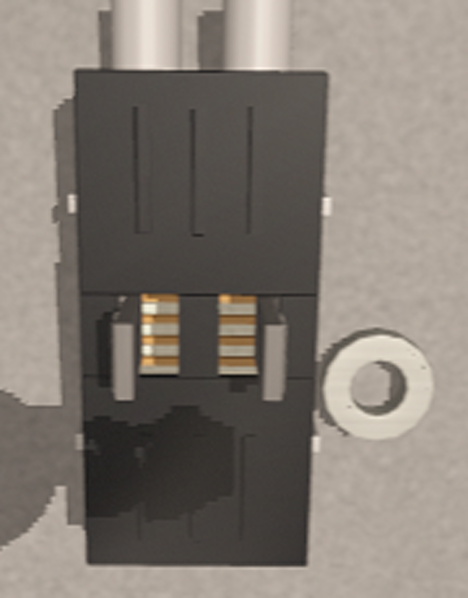

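Run:
```python
from h import *
p=cams.get_image("wrist")
s=telemetry.get_state();print(s["clock"],p["eye"],s["position"],np.abs(s["qd"]).max())
C=[onz(p,u,.06)[:2] for u in[(268.8,117.3),(366.2,118.1),(358.1,307.3),(273.5,306.5)]]
print(np.round(C,4),np.mean(C,0))
a=(C[0]+C[1])/2-(C[2]+C[3])/2;print("yaw",np.degrees(np.arctan2(a[1],a[0])),np.linalg.norm(a))
T=[onz(p,u,.096)[:2] for u in[(287.1,228.8),(345.4,228.8)]]
print(np.round(T,4),np.mean(T,0),T[0]-T[1])
# refined tray
```

```text
2.35 [ 0.60845087 -0.31085856  0.37503193] [ 0.53989536 -0.30955516  0.23109468] 0.016083044338894167
[[ 0.6213 -0.2705]
 [ 0.6207 -0.3499]
 [ 0.4514 -0.3482]
 [ 0.4522 -0.2687]] [ 0.53639587 -0.30931481]
yaw -0.5862030337389523 0.16919889449623043
[[ 0.5368 -0.2864]
 [ 0.5368 -0.332 ]] [ 0.53680928 -0.30920623] [8.69193023e-06 4.56084782e-02]
```

Run:
```python
from h import *
p=cams.get_image("wrist")
s=telemetry.get_state();print(s["clock"],p["eye"],p["attitude"],s["position"],np.abs(s["qd"]).max())
import pickle;pickle.dump(p,open("p3.pkl","wb"))
cv2.imwrite("pics/crop3.png",cv2.resize(cv2.cvtColor(p["image"],cv2.COLOR_RGB2BGR)[90:320,240:420],None,fx=2.6,fy=2.6,interpolation=cv2.INTER_CUBIC))
```

```text
2.4 [ 0.60852888 -0.30996941  0.37515618] [ 0.09753314  0.70058147 -0.70004591 -0.09802351] [ 0.53998104 -0.30912073  0.23125809] 0.010460915582293763
```

View pics/crop3.png

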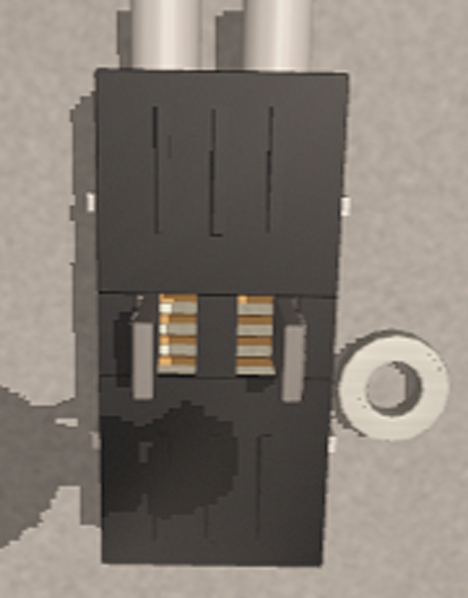

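Run:
```python
from h import *
import pickle;p=pickle.load(open("p3.pkl","rb"))
f=lambda u:(u[0]/2.6+240-.3,u[1]/2.6+90-.3)
C=[onz(p,f(u),.06)[:2] for u in[(95,69),(349,73),(321,566),(102,563)]]
print(np.round(C,4),np.mean(C,0))
a=(C[0]+C[1])/2-(C[2]+C[3])/2;print("yaw",np.degrees(np.arctan2(a[1],a[0])),np.linalg.norm(a))
b=C[0]-C[1]+C[3]-C[2];print(np.degrees(np.arctan2(b[1],b[0])))
T=[onz(p,f(u),.096)[:2] for u in[(143,360.5),(294,363)]]
print(np.round(T,4),np.mean(T,0),T[0]-T[1])
```

```text
[[ 0.6222 -0.2756]
 [ 0.6211 -0.3552]
 [ 0.4514 -0.3522]
 [ 0.4525 -0.273 ]] [ 0.53676933 -0.31401083]
yaw -0.9493862858662293 0.1697290283485152
89.18955408808147
[[ 0.5372 -0.2915]
 [ 0.5365 -0.3369]] [ 0.53683777 -0.31421273] [0.00073737 0.04545771]
```

Run:
```python
from h import *
import pickle;p=pickle.load(open("p3.pkl","rb"));save(p,"wrist3")
q=cams.get_image("side");save(q,"side3")
for z in(0,.05,.1,.13,.16):print(z,onz(q,(365,392),z)[:2],onz(p,(444,360),z)[:2])
```

```text
0 [ 0.43028422 -0.46207511] [ 0.35365204 -0.45740634]
0.05 [ 0.41039454 -0.47716842] [ 0.38762147 -0.43775626]
0.1 [ 0.39050486 -0.49226173] [ 0.4215909  -0.41810619]
0.13 [ 0.37857105 -0.50131771] [ 0.44197256 -0.40631615]
0.16 [ 0.36663724 -0.5103737 ] [ 0.46235422 -0.3945261 ]
```

View pics/side3.png

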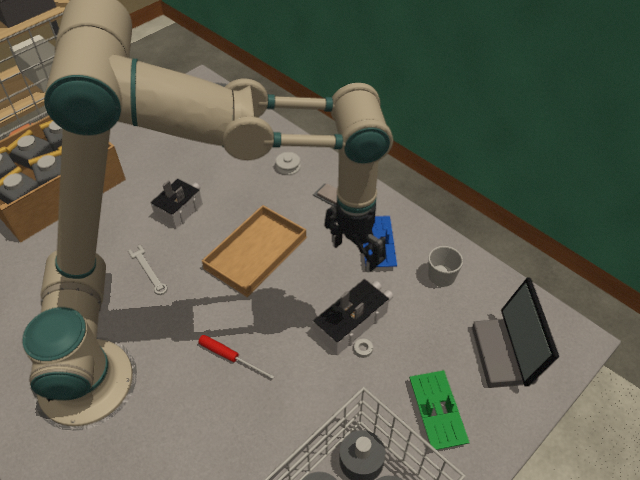

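The side view shows the gripper above the housing. The basket corner at (365,392) is about 0.2 m clear of the tool, so I'll align and descend.

Request:
carry_out:
  rows:
    - [[1,-0.3,-0.4,0,-0.015],[1,0,0,-2,0],[1,0,0,-2,0],[1,0,0,-2,0],[1,0,0,-2,0],[1,0,0,-1.5,0],[1,0,0,-1,0],[1,0,0,-0.5,0],[1,0,0,0,0],[1,0,0,0,0],[1,0,0,0,0]]

```text
clock: 3.55
position: [0.5376, -0.3143, 0.1223]
ee_rot: [0.0, -0.702, 0.712, -0.001]
contact_force: [0.8, -0.7, 0.1]
width: 0.0857
```

Run:
```python
from h import *
p=cams.get_image("wrist");save(p,"wrist4");s=telemetry.get_state();print(s["clock"],s["position"],s["ee_rot"],s["contact_force"],p["eye"])
for r in finder.boxes_of(p,"long_tabs"):print(r)
```

```text
3.6 [ 0.53748201 -0.31433289  0.12221211] [ 8.16330122e-05 -7.01787835e-01  7.12385493e-01 -8.58277792e-04] [-0.49576816 -0.34143402 -1.03857735] [ 0.60593758 -0.31552563  0.2664788 ]
{'xy': [316.7, 229.3], 'confidence': 0.93}
{'xy': [180.4, 5.0], 'confidence': 0.64}
{'xy': [624.9, 257.5], 'confidence': 0.61}
```

View pics/wrist4.png

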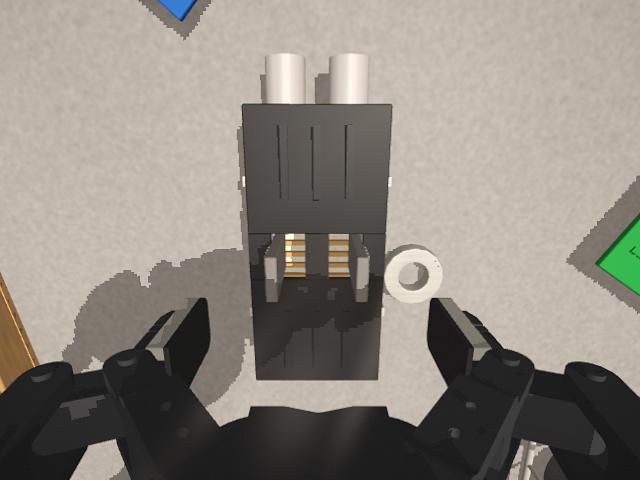

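The fingers straddle the tabs, whose tops are near (271,273) and (360,273). The pads show at (195,320) and (445,320).

Run:
```python
from h import *
p=cams.get_image("wrist");print(p["eye"])
for u in[(271,273),(360,273),(315.5,273)]:print(onz(p,u,.096))
C=[onz(p,u,.06)[:2] for u in[(242.5,104.5),(392.5,104.5),(378,380),(257,380)]];print(np.round(C,4),np.mean(C,0))
print(telemetry.get_state()["position"])
```

```text
[ 0.60582023 -0.3154866   0.26627215]
[ 0.5402228  -0.29146031  0.096     ]
[ 0.53955036 -0.33541498  0.096     ]
[ 0.53988931 -0.31343474  0.096     ]
[[ 0.6216 -0.276 ]
 [ 0.6204 -0.3553]
 [ 0.4505 -0.3527]
 [ 0.4517 -0.2735]] [ 0.53605809 -0.31436067]
[ 0.53730872 -0.31425663  0.12197755]
```

Request:
carry_out:
  rows:
    - [[1,0,0,-1.5,0],[1,0,0,-1.5,0],[1,0,0,-1.2,0],[1,0,0,-1.0,0],[1,0,0,-0.5,0],[1,0,0,0,0],[1,0,0,0,0],[1,0,0,0,0]]

```text
clock: 4.5
position: [0.5375, -0.3143, 0.065]
ee_rot: [0.0, -0.702, 0.712, -0.001]
contact_force: [-0.1, -0.0, -0.7]
width: 0.0853
```

Request:
carry_out:
  rows:
    - [[-1,0,0,0,0],[-1,0,0,0,0],[-1,0,0,0,0],[-1,0,0,0,0],[-1,0,0,0,0],[-1,0,0,0,0],[-1,0,0,0,0],[-1,0,0,0,0]]
  force: 25

```text
clock: 5.3
position: [0.5376, -0.3142, 0.0656]
ee_rot: [0.0, -0.702, 0.712, -0.001]
contact_force: [-1.4, 1.0, 6.0]
width: 0.0296
```

Run:
```python
from h import *
p=cams.get_image("wrist");save(p,"wrist5");s=telemetry.get_state();print(s["clock"],s["position"],s["width"],s["contact_force"],s["moment"])
```

```text
5.35 [ 0.53755079 -0.31419446  0.0655843 ] 0.029558972153832384 [-1.3664879   0.83215236  6.06336337] [0.25119214 0.11186169 0.06782451]
```

View pics/wrist5.png

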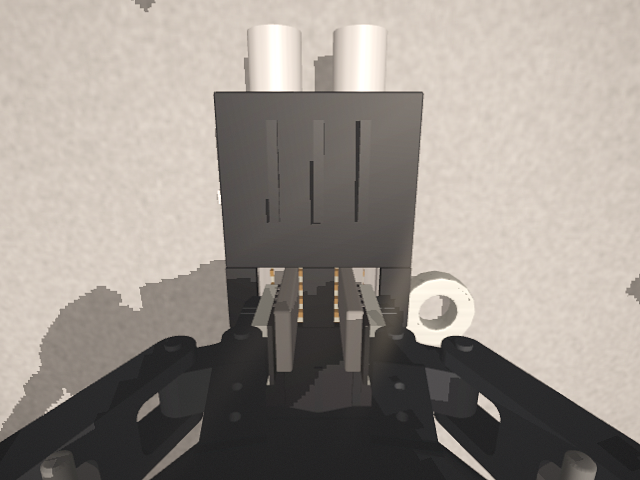

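Both tabs are pressed fully home between the pads (tabs at (285,325) and (353,325), opening 29.6 mm). I'll lift straight up.

Request:
carry_out:
  rows:
    - [[-1,0,0,0.5,0],[-1,0,0,0.5,0],[-1,0,0,0.5,0],[-1,0,0,1,0],[-1,0,0,1,0],[-1,0,0,1,0],[-1,0,0,1,0],[-1,0,0,1.5,0],[-1,0,0,1.5,0],[-1,0,0,1,0],[-1,0,0,0.5,0],[-1,0,0,0,0]]

```text
clock: 6.55
position: [0.5373, -0.3142, 0.1652]
ee_rot: [0.0, -0.702, 0.712, -0.001]
contact_force: [-0.8, -0.2, -1.1]
width: 0.0299
```

Run:
```python
from h import *
p=cams.get_image("wrist");save(p,"wrist6");q=cams.get_image("scene");save(q,"scene6")
s=telemetry.get_state();print(s["clock"],s["position"],s["width"],s["contact_force"],s["moment"])
a=q["image"][:, :, ::-1][100:300,200:460];b=p["image"][:, :, ::-1]
cv2.imwrite("pics/c6.png",np.hstack([cv2.resize(a,(400,308)),cv2.resize(b,(400,308))]))
```

```text
6.65 [ 0.53670213 -0.31375468  0.16386617] 0.02964103959496636 [-0.36460879 -0.12944563 -1.53281273] [ 0.00139248 -0.04139683 -0.0287628 ]
```

View pics/c6.png

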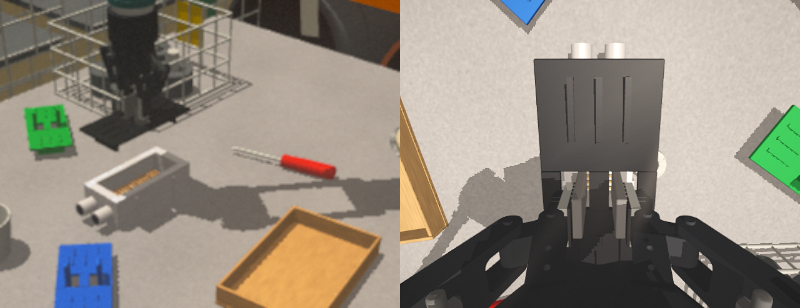

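The cover is off and held level: the scene crop shows the open housing below it. I'll carry it over the tray, +32.3 cm in y, -1.7 cm in x, +0.165 rad.

Request:
carry_out:
  rows:
    - [[-1,0,1,0,0],[-1,-0.2,2,0,0.02],[-1,-0.2,3,0,0.02],[-1,-0.2,3.5,0,0.02],[-1,-0.2,4,0,0.02],[-1,-0.2,4,0,0.02],[-1,-0.2,4,0,0.02],[-1,-0.2,3.5,0,0.02],[-1,-0.2,3,0,0.02],[-1,-0.1,2.3,0,0.005],[-1,0,1.5,0,0],[-1,0,0.5,0,0]]

```text
clock: 7.85
position: [0.5191, 0.0111, 0.1642]
ee_rot: [0.0, 0.759, -0.651, -0.0]
contact_force: [0.9, 0.0, -1.2]
width: 0.0296
```

Request:
carry_out:
  rows:
    - [[-1,0,0,0,0],[-1,0,0,-1,0],[-1,0,0,-1,0],[-1,0,0,-1,0],[-1,0,0,-1,0],[-1,0,0,-1,0],[-1,0,0,-0.5,0],[-1,0,0,0,0],[-1,0,0,0,0],[-1,0,0,0,0]]

```text
clock: 8.85
position: [0.5205, 0.009, 0.1098]
ee_rot: [-0.0, 0.758, -0.652, 0.001]
contact_force: [0.3, -0.7, -1.1]
width: 0.0299
```

Run:
```python
from h import *
p=cams.get_image("wrist");save(p,"wrist7");q=cams.get_image("side");save(q,"side7")
s=telemetry.get_state();print(s["clock"],s["position"],s["ee_rot"],s["width"],s["contact_force"],s["moment"])
a=q["image"][:, :, ::-1][170:320,160:360];b=p["image"][:, :, ::-1]
cv2.imwrite("pics/c7.png",np.hstack([cv2.resize(a,(400,300)),cv2.resize(b,(400,300))]))
```

```text
8.95 [0.52042437 0.00900198 0.10984083] [-2.95886645e-04  7.58130630e-01 -6.52102458e-01  4.95372473e-04] 0.029463879047993347 [-0.14404469  0.57136488 -0.48136881] [-0.03396469  0.03723541  0.0503534 ]
```

View pics/c7.png

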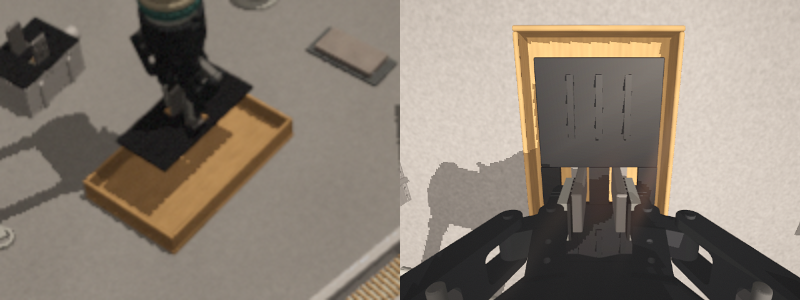

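View pics/wrist7.png

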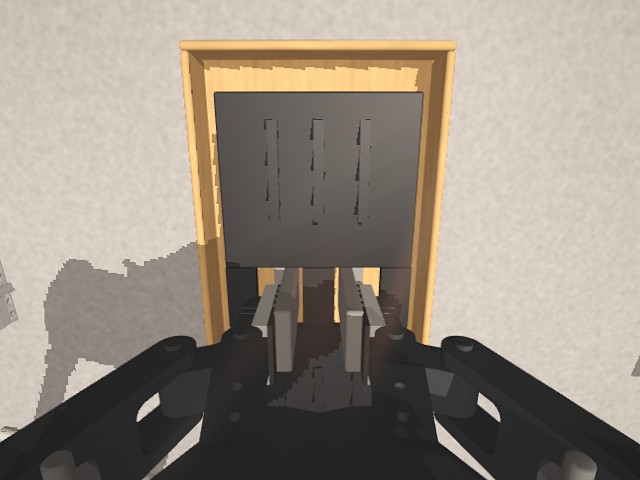

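Run:
```python
from h import *
p=cams.get_image("wrist");s=telemetry.get_state();a=np.radians(8.5);u=np.array([np.cos(a),np.sin(a)]);v=np.array([-u[1],u[0]])
for px,z in[((318.5,41),.035),((181,41),.035),((456,41),.035),((319,92),.0995+.005),((214,92),.1045),((423,92),.1045)]:
    X=onz(p,px,z)[:2]-s["position"][:2];print(px,X@u,X@v)
```

```text
(318.5, 41) 0.11686581372595262 -0.00028583640855267485
(181, 41) 0.11684605459332477 0.07377635610989451
(456, 41) 0.11715986226307191 -0.07438772415528339
(319, 92) 0.08394824178257496 -0.0004232769467289264
(214, 92) 0.08391002118236505 0.039485243457082556
(423, 92) 0.08407088299860369 -0.039968690130873466
```

The cover is centred over the tray to within 3 mm and square to it. I'll lower it to just above the floor, then creep down while watching the force.

Request:
carry_out:
  rows:
    - [[-1,0,0,-1,0],[-1,0,0,-1.5,0],[-1,0,0,-1.5,0],[-1,0,0,-1,0],[-1,0,0,-0.8,0],[-1,0,0,-0.5,0],[-1,0,0,-0.4,0],[-1,0,0,0,0],[-1,0,0,0,0]]

```text
clock: 9.9
position: [0.5204, 0.009, 0.0426]
ee_rot: [-0.0, 0.758, -0.652, 0.0]
contact_force: [0.1, 0.1, -1.2]
width: 0.0292
```

Request:
carry_out:
  rows:
    - [[-1,0,0,-0.2,0],[-1,0,0,-0.2,0],[-1,0,0,-0.1,0],[-1,0,0,0,0],[-1,0,0,0,0]]

```text
clock: 10.4
position: [0.5201, 0.009, 0.0373]
ee_rot: [0.0, 0.758, -0.652, 0.0]
contact_force: [1.3, -0.1, -0.5]
width: 0.0296
```

Request:
carry_out:
  rows:
    - [[-1,0,0,-0.1,0],[-1,0,0,-0.1,0],[-1,0,0,0,0],[-1,0,0,0,0]]

```text
clock: 10.8
position: [0.5201, 0.009, 0.0356]
ee_rot: [-0.0, 0.758, -0.652, 0.0]
contact_force: [-2.3, -0.4, 2.2]
width: 0.0299
```

Request:
carry_out:
  rows:
    - [[-1,0,0,-0.1,0],[-1,0,0,0,0],[-1,0,0,0,0],[-1,0,0,0,0]]

```text
clock: 11.2
position: [0.5202, 0.009, 0.0355]
ee_rot: [-0.0, 0.758, -0.652, 0.0]
contact_force: [-2.1, 0.1, 10.3]
width: 0.0299
```

Run:
```python
from h import *
p=cams.get_image("wrist");save(p,"wrist8");q=cams.get_image("side");save(q,"side8")
s=telemetry.get_state();print(s["clock"],s["position"],s["width"],s["contact_force"],s["moment"])
a=q["image"][:, :, ::-1][170:320,160:360];b=p["image"][:, :, ::-1]
cv2.imwrite("pics/c8.png",np.hstack([cv2.resize(a,(400,300)),cv2.resize(b,(400,300))]))
```

```text
11.3 [0.52019913 0.00896876 0.0355304 ] 0.029494005671878893 [-1.48499336  0.37100465  9.82980804] [0.05320757 0.43731057 0.01757229]
```

View pics/c8.png

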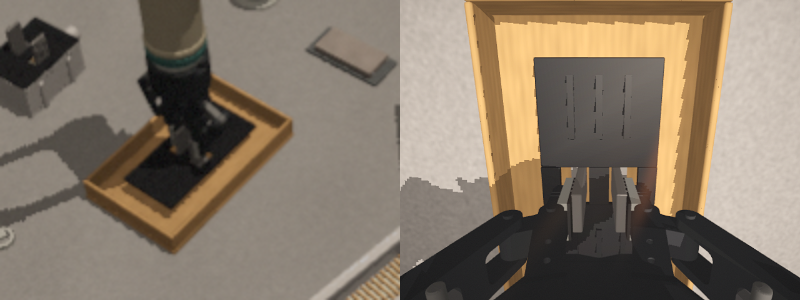

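The cover is down on the tray floor, inside the walls: the upward force is 10 N and the height stopped at 35.5 mm, as predicted. I'll release and retreat straight up.

Request:
carry_out:
  rows:
    - [[1,0,0,0,0],[1,0,0,0,0],[1,0,0,0,0],[1,0,0,0,0],[1,0,0,0,0],[1,0,0,0,0],[1,0,0,0,0],[1,0,0,0,0]]

```text
clock: 12.1
position: [0.52, 0.009, 0.0343]
ee_rot: [0.0, 0.758, -0.652, 0.0]
contact_force: [-0.3, -0.6, 0.4]
width: 0.0853
```

Request:
carry_out:
  rows:
    - [[1,0,0,0.5,0],[1,0,0,1,0],[1,0,0,1.5,0],[1,0,0,2,0],[1,0,0,2,0],[1,0,0,2,0],[1,0,0,2,0],[1,0,0,2,0],[1,0,0,1.5,0],[1,0,0,1,0],[1,0,0,0,0],[1,0,0,0,0]]

```text
clock: 13.3
position: [0.5197, 0.0091, 0.1892]
ee_rot: [0.0, 0.758, -0.652, -0.0]
contact_force: [0.1, 0.7, 0.3]
width: 0.0854
```

Run:
```python
from h import *
p=cams.get_image("wrist");save(p,"wrist9");q=cams.get_image("side");save(q,"side9")
s=telemetry.get_state();print(s["clock"],s["position"],s["width"],s["contact_force"])
a=q["image"][:, :, ::-1][150:350,130:400];b=p["image"][:, :, ::-1]
cv2.imwrite("pics/c9.png",np.hstack([cv2.resize(a,(400,300)),cv2.resize(b,(400,300))]))
```

```text
13.4 [0.51933116 0.00906282 0.18845817] 0.08527230619104721 [-0.49934879  0.90497614 -0.2770768 ]
```

View pics/c9.png

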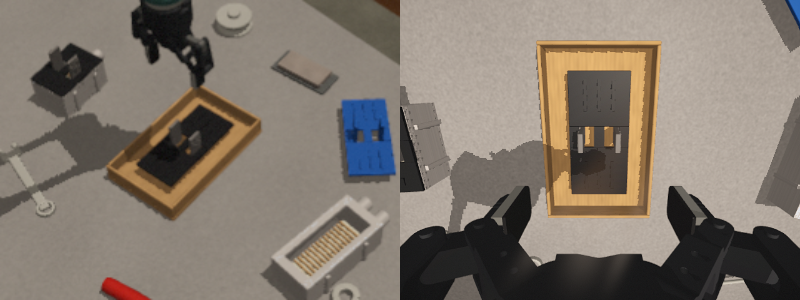

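The cover lies flat and upright in the tray with its tabs up. The long housing is open, the short cover is still on, and the gripper is clear.

```bash
python3 -c "
from rig import manip;print(manip.sign_off())"
```

```text
the job is handed in; nothing more can be done
None
```

The long housing's cover is off and standing right way up in the cardboard tray, and the job is handed in. I squeezed both tabs to their stops at 25 N, lifted the cover straight up and lowered it into the tray. I opened the fingers only once the TCP height had stopped at 35.5 mm, where the floor was predicted, and the wrist read about 10 N upward.

- **Last checks:** after a straight retreat, the side and wrist pictures show the cover flat inside the tray walls. The long housing is open, the short housing's cover is still on, and the blue and green covers were not touched. The gripper is about 15 cm above and clear, with wrist force near zero, at 13.4 s.
- **Disagreement:** the first fixes on the cover from the two fixed cameras differed by about 11 mm in y. I used settled close-range wrist pictures instead, and two of those agreed within about 1 mm. The tray measured about 2% smaller than stated, which its clearance easily covered.

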